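# Hang the weighing pan on the counter scale

### The arm

A 6-joint arm with a two-finger parallel gripper is mounted at the origin on the work surface. World frame = base frame: x ahead of the robot, y to its left, z up, the work surface at z = 0. Lengths are in m, angles in rad, forces in N, time in s.
With the tool pointing down it reaches from about 0.275 to 0.75 m from the base axis. Payload 10.2 kg.
Tool frame: the origin (TCP) lies between the finger pads; the fingertips stand 19 mm ahead of it and the grasp point (between the pads) is the TCP (arm.tip_reach is the distance from the TCP to the fingertips, in m); z points along the fingers, y is the direction in which the jaws open and shut (so a half turn about z gives the same grasp; the last joint's range is limited). The gripper opens to 85 mm and grips with 20 to 120 N. Pads are 22 mm wide; open, the fingers measure 114 mm over their backs; the gripper's body (76 mm by 85 mm) begins 54 mm behind the grasp point. The pads swing forward as they close: fully open they stand 13 mm farther back than shut.
Start: joints at [0.98, 0.313, 1.498, -0, 1.331, -0.223], TCP at [0.189, 0.49, 0.25] pointing down, gripper open.
Joint ranges: [-2.94, 2.94], [-0.97, 2.17], [0.19, 2.56], [-1.23, 4.37], [0.02, 3.11], [-2.88, 2.88]. Speed limits (rad/s): [2.39, 2.39, 3.01, 3.14, 3.14, 3.14].

### API

Orientations are given as a 3x3 rotation matrix whose columns are the frame's x, y, z axes.
In Python, from rig import arm gives the robot as it stands.
- The arm moves only by the tool move_arm, never from a script. Its argument "targets" is a list of rows, each an object of numbers: "claw": the finger opening in m, from 0 to 0.0854; "x", "y", "z": the shift along the tool's x, y, z in m; "spin": the turn about the tool's z in rad. A call has 1 to 8 rows; each row shifts and turns the commanded pose from where the row before left it, along the tool's axes as they then stand; what a row does not reach is not made up. A row lasts 1/10 s, in which the tool goes at most 50 mm and 8.59 degrees, less where a joint would pass 70% of its speed; a pose out of reach is approached as far as the arm can. A call is refused whole if a number of a shift passes 0.05 or a number of a turn 0.15, either way. A call with a gripper value outside its range is refused whole. The fingers move at their own pace and stop on an object; the grip force is fixed at half the most. Time passes only in rows, so rows that do not move let the fingers close. It gives the time, the measured TCP pose, the force and the opening at its end, in the units of the state.
- arm.read_state(): the state, without advancing time (a new reading comes with each control period).
- arm.read_camera(name): name is "side" or "top"; returns a dict with "color" (480x640x3 uint8, red, green, blue), "z_map" (480x640 float32, m along the optical axis (not along the pixel's ray), 0 where there is no reading), "camera_matrix" (3x3 intrinsics, pixels), "T" (4x4, takes a point from camera to world coordinates). Camera axes: x right, y up, looking along -z (the intrinsics and any distortion apply to the point x, -y, -z); pixel columns grow to the right and rows downward; lengths in m; the calibration is good to about 2 mm. A picture is of the moment at which its call begins.
- arm.job_done(): hands the job in, once; it reports no verdict.
The state is a dict: "clock": time; "joints": joint angles; "qd": joint speeds; "joint_torque": joint torques, N m; "position": TCP position; "tcp_rot": TCP orientation; "contact_force": force on the tool from outside, world axes, zero at the start; "wrist_torque": the same for the moment, N m; "width": finger opening in m.
Only numpy, scipy, OpenCV 4.12 (cv2) and the standard library are available. Lean on these libraries where they do the work, as an engineer would, in place of code of your own. Each camera call takes 0.05 s, during which the arm holds its last target. There are 200 camera calls.

### The job

Hang the weighing pan on the pin of the spring scale: push its hook down onto the pin until the sprung safety latch has let the pin in and flipped shut behind it, without driving the scale against its end stop. Then lift the pan gently until the shut latch catches under the pin, keeping up a light pull for a moment to prove that it is locked on, lower it again and let go, so that the pan hangs still and upright from the pin. Knock nothing else over or out of place.

Things in the scene. Friction and masses are not known exactly. Their poses are not given: they have to be found in the camera images.
- pan: Loose weighing pan, 0.29 to 0.51 kg, 218 mm tall, standing: aluminium dish (140 mm across, 26 mm high); in it an off-centre steel stem that ends in a flat hook, 12 mm thick in the pan's x-z plane, mouth opening DOWNWARDS, a grip tab on top. Origin: centre of the underside, z up. When hooked on, the pin runs along the pan's y (either way round).
- hook_seat (a point): On the pan at x = y = 0, z = 150 mm: the pin's axis when fully home under the hook's V-shaped roof. The 20 mm wide mouth lies between the stem (x -18 to -10 mm, runs on down to the dish) and the nose (x 10 to 20 mm, lower end at z = 99 mm, bent outwards): bring the hook in from the stem's side, nose passing over the pin and stem stopping short of it, then push down.
- grip_tab (a point): On the pan at x = y = 0, z = 197 mm: middle of the steel tab to hold it by from above. The tab is 22 mm (along the pan's x) by 16 mm (along y), from z = 172 to 218 mm; below it the hook's crown is 36 mm wide. Taken across x (fingers closing along the pan's x) it does not twist when the latch pushes sideways.
- latch (a joint): Angle of the 19 mm long latch flap across the mouth: 0 shut, up to 1.45 rad swung up into the hook. Opens only inwards, its spring shuts it. A pin in mid-mouth begins to lift it at 5 N, meets 8 to 10 N near half open, then it gives suddenly and shuts when the pin is within 4 mm of hook_seat. Its dark block is clamped to the stem anywhere from z = 114 to 124 mm: 18 to 28 mm play from seat to latch.
- scale: Counter spring scale, fixed: grey base plate 130 x 240 x 8 mm, white head with a dial (100 x 75 mm, 221 mm high, its face 87 mm from the middle of the pin) at its +y end. The steel pin sticks out of the head along the scale's -y. Origin: on the counter under the middle of the pin, z up. It stands no more than 18 N between pan and scale.
- pin_seat (a point): On the axis of the pin, the middle of its free part, 200 mm above the counter when unloaded; moves with the pin. The pin is 12 mm thick and runs along the scale's y; a disc of 32 mm diameter 30 to 35 mm either side of this point keeps the hook from sliding or being threaded off.
- load_pin (a joint): How far the scale's pin has sunk straight down on its spring, m: 0 = unloaded, a firm stop (it cannot rise above). It sinks 3.7 mm per newton after the first 0.7 N. Sunk past 0.042 the scale is overloaded (end stop at 0.048). The pan's own weight sinks it 8 to 16 mm.
- tin: Loose closed food tin, 66 mm diameter, 100 mm high; origin at the underside. May stand where the pan might have stood. To be left alone.
- jar: Loose closed jar, 70 mm diameter, 110 mm high; origin at the underside. Leave alone.
- weight: Loose brass weight, 38 mm diameter, 53 mm high; origin at the underside. Leave alone.
- scoop: Loose round aluminium scoop, 190 mm long with its handle, 82 mm high, lying; origin under the closed end of its bowl. Leave alone.
- cup: Loose white cup, 76 mm diameter, 70 mm high; origin at the underside. Leave alone.

How it is judged:
By the outcome, as a careful person would: the job done as asked, in the order asked, and still so for the second after the job is handed in, with the robot touching nothing.
It also fails if it takes over 70 s, if anything falls off the work surface, if the arm or the gripper's body presses on something with over 40 N, if the wrist force passes 120 N, or if a joint passes its speed limit or range.

## Working session

There is one attempt and no reset: what is moved stays moved. The work goes in short steps, Python scripts to look and compute and a tool call to move; the robot and the scene stay as the last step left them, time stands still between calls to the robot, and variables do not carry over. Pictures are saved under pics/ and viewed, about 8 in all and at most 12, crops included, and the job is handed in when it is done.

Besides the shell and the picture viewer there is one more tool, called after "Call:" by a JSON object that holds its "method" and its "body". move_arm: Moves the arm, as the interface text tells. Its arguments: {"type":"object","properties":{"targets":{"type":"array"}},"required":["targets"]}

```bash
ls; mkdir -p pics; cat > h.py <<'E'
import numpy as np, cv2
from rig import arm
def snap(n):
    d=arm.read_camera(n); return d
def world(d,u,v,z=None):
    K=d["camera_matrix"]; z=d["z_map"][int(round(v)),int(round(u))] if z is None else z
    p=np.array([(u-K[0,2])/K[0,0]*z,-(v-K[1,2])/K[1,1]*z,-z,1]); return (d["T"]@p)[:3]
def cloud(d):
    K=d["camera_matrix"]; v,u=np.mgrid[:480,:640]; z=d["z_map"]
    p=np.stack([(u-K[0,2])/K[0,0]*z,-(v-K[1,2])/K[1,1]*z,-z,np.ones_like(z)],-1)@d["T"].T
    p=p[...,:3]; p[z==0]=np.nan; return p
def proj(d,P):
    c=np.linalg.inv(d["T"])@np.r_[P,1]; K=d["camera_matrix"]
    return K[0,0]*c[0]/-c[2]+K[0,2], K[1,1]*-c[1]/-c[2]+K[1,2]
def save(img,n): cv2.imwrite("pics/"+n,img[...,::-1])
E
python3 - <<'E'
from h import *
np.set_printoptions(precision=4,suppress=True)
for n in("top","side"):
    d=snap(n); save(d["color"],n+"0.png"); np.savez(n+"0.npz",**d); print(n,d["camera_matrix"],d["T"])
s=arm.read_state(); print(s)
E
```

```text
pics
top [[488.0714   0.     298.6778]
 [  0.     488.0714 241.0093]
 [  0.       0.       1.    ]] [[ 0.0345  0.9764 -0.2134  0.3366]
 [-0.9994  0.0349 -0.0018 -0.1329]
 [ 0.0057  0.2134  0.977   0.9991]
 [ 0.      0.      0.      1.    ]]
side [[504.1309   0.     325.3318]
 [  0.     504.1309 240.9105]
 [  0.       0.       1.    ]] [[ 0.9922  0.0844 -0.0913  0.41  ]
 [-0.1234  0.7557 -0.6431 -0.7137]
 [ 0.0147  0.6494  0.7603  0.8149]
 [ 0.      0.      0.      1.    ]]
{'clock': 0.1, 'joints': array([ 0.9796,  0.3134,  1.4983, -0.    ,  1.331 , -0.2234]), 'qd': array([ 0.0013, -0.0006, -0.0012,  0.0005, -0.0004, -0.0021]), 'joint_torque': array([  0.0025, -41.2899, -26.0142,  -0.0002,   0.003 ,   0.    ]), 'position': array([0.1887, 0.4897, 0.2498]), 'tcp_rot': array([[-0.9331,  0.3595, -0.0006],
       [ 0.3595,  0.9331, -0.0009],
       [ 0.0002, -0.0011, -1.    ]]), 'contact_force': array([-0.6291,  0.848 ,  0.1586]), 'wrist_torque': array([0.0285, 0.0224, 0.0474]), 'width': 0.08552525127347962}
```

View pics/top0.png

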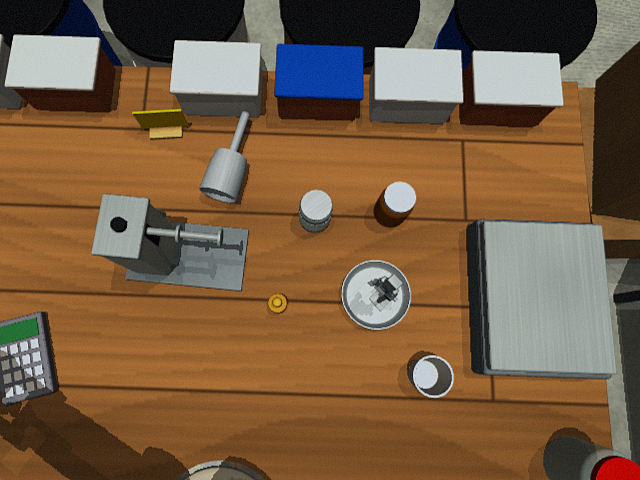

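View pics/side0.png

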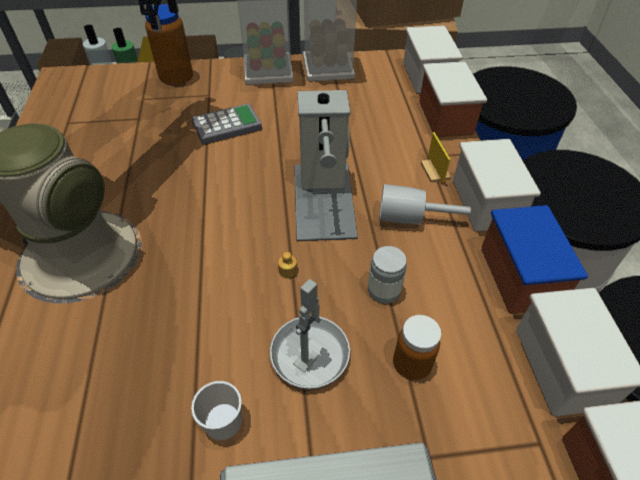

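```bash
python3 - <<'E'
from h import *
np.set_printoptions(precision=4,suppress=True)
D={n:dict(np.load(n+"0.npz")) for n in("top","side")}
C={n:cloud(D[n]) for n in D}
print("centres",world(D["top"],376,294),world(D["side"],310,352))
for n in D:
    p=C[n].reshape(-1,3); p=p[~np.isnan(p[:,0])]
    c=world(D["top"],376,294)[:2]
    q=p[np.hypot(*(p[:,:2]-c).T)<.1]
    for lo,hi in((.01,.032),(.04,.1),(.1,.125),(.125,.16),(.16,.172),(.175,.212),(.212,.23)):
        m=q[(q[:,2]>lo)&(q[:,2]<hi)]
        if len(m)>2:
            rr=cv2.minAreaRect(m[:,:2].astype(np.float32)*1000)
            print(n,lo,hi,len(m),m.mean(0),rr)
    # dish rim circle
    m=q[(q[:,2]>.022)&(q[:,2]<.032)]
    if len(m)>10:
        A=np.c_[2*m[:,:2],np.ones(len(m))]; s=np.linalg.lstsq(A,(m[:,:2]**2).sum(1),rcond=None)[0]
        print("rim",s[:2],np.sqrt(s[2]+s[:2]@s[:2]),len(m))
    # pin/discs/head
    h=p[(p[:,2]>.17)&(p[:,2]<.22)&(p[:,0]>.25)&(p[:,0]<.65)&(p[:,1]>.0)&(p[:,1]<.4)]
    for lo in np.arange(0,.4,.01):
        m=h[(h[:,1]>=lo)&(h[:,1]<lo+.01)]
        if len(m)>3: print("  y%.2f n%d x %.4f..%.4f zmax %.4f xmean %.4f"%(lo,len(m),*np.percentile(m[:,0],[3,97]),m[:,2].max(),m[:,0].mean()))
def crop(n,u0,v0,u1,v1,k): return cv2.resize(D[n]["color"][v0:v1,u0:u1],None,fx=k,fy=k,interpolation=cv2.INTER_CUBIC)
a=crop("side",260,270,360,400,4.5);b=crop("top",330,250,420,340,4.4)
im=np.zeros((590,800,3),np.uint8); im[:min(590,a.shape[0]),:a.shape[1]]=a[:590]
w=800-a.shape[1]; b=b[:, :w]; im[:b.shape[0],a.shape[1]:a.shape[1]+b.shape[1]]=b
save(im,"crop1.png")
E
```

```text
centres [ 0.4487 -0.2921  0.0066] [ 0.4481 -0.2829  0.0045]
top 0.01 0.032 940 [ 0.4502 -0.2963  0.0201] ((446.3997802734375, -288.71636962890625), (137.5043182373047, 138.66104125976562), 47.16069030761719)
top 0.04 0.1 33 [ 0.4334 -0.2933  0.0695] ((444.7853698730469, -287.29974365234375), (35.76792526245117, 9.360394477844238), 42.26789474487305)
top 0.1 0.125 82 [ 0.4459 -0.285   0.117 ] ((442.564697265625, -288.83984375), (52.88697814941406, 13.136441230773926), 42.51914596557617)
top 0.125 0.16 97 [ 0.4373 -0.2907  0.1371] ((441.211669921875, -290.2376708984375), (45.360713958740234, 15.8118314743042), 48.42957305908203)
top 0.16 0.172 54 [ 0.4451 -0.2863  0.168 ] ((446.0420837402344, -288.4327392578125), (34.51347351074219, 13.146156311035156), 44.86573028564453)
top 0.175 0.212 72 [ 0.4416 -0.2829  0.1942] ((443.2835998535156, -287.21026611328125), (27.06960678100586, 14.000816345214844), 34.17786407470703)
top 0.212 0.23 136 [ 0.4456 -0.2879  0.2174] ((445.62591552734375, -288.32672119140625), (21.48770523071289, 15.387866020202637), 44.953224182128906)
rim [ 0.4457 -0.2881]
[... 2689 characters left out ...]
y0.08 n6 x 0.5140..0.5197 zmax 0.2070 xmean 0.5168
  y0.09 n18 x 0.5128..0.5229 zmax 0.2076 xmean 0.5181
  y0.10 n17 x 0.5139..0.5244 zmax 0.2063 xmean 0.5189
  y0.11 n24 x 0.5154..0.5660 zmax 0.2177 xmean 0.5284
  y0.12 n851 x 0.4763..0.5680 zmax 0.2200 xmean 0.5232
  y0.13 n112 x 0.4695..0.5666 zmax 0.2200 xmean 0.4999
  y0.14 n54 x 0.4713..0.5709 zmax 0.2200 xmean 0.5182
  y0.15 n47 x 0.4710..0.5725 zmax 0.2200 xmean 0.5135
  y0.16 n39 x 0.4752..0.5739 zmax 0.2200 xmean 0.5240
  y0.17 n37 x 0.4730..0.5663 zmax 0.2200 xmean 0.5148
  y0.18 n35 x 0.4744..0.5756 zmax 0.2200 xmean 0.5240
  y0.19 n40 x 0.4754..0.5734 zmax 0.2200 xmean 0.5209
  y0.20 n11 x 0.4787..0.5349 zmax 0.2199 xmean 0.5118
```

View pics/crop1.png

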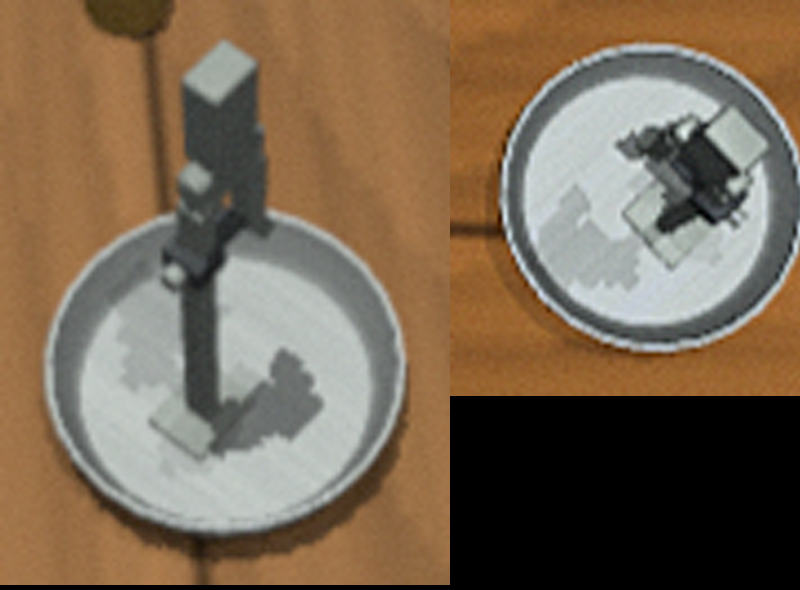

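Call:
{"method": "move_arm", "body": {"targets": [{"z": -0.02, "spin": 0.145}, {"z": -0.02, "spin": 0.145}, {"z": -0.02, "spin": 0.145}, {"x": -0.041, "y": -0.0198}, {"x": -0.041, "y": -0.0198}, {"x": -0.041, "y": -0.0198}, {"x": -0.041, "y": -0.0198}, {"x": -0.041, "y": -0.0198}]}}

```text
invalid input at $.targets[0]: expected keys claw, x, y, z, spin
```

Call:
{"method": "move_arm", "body": {"targets": [{"x": -0.041, "y": -0.0198}, {"x": -0.041, "y": -0.0198}, {"x": -0.041, "y": -0.0198}, {"x": -0.041, "y": -0.0198}, {"x": -0.041, "y": -0.0198}, {"x": -0.041, "y": -0.0198}, {"x": -0.041, "y": -0.0198}, {"x": -0.041, "y": -0.0198}]}}

```text
invalid input at $.targets[0]: expected keys claw, x, y, z, spin
```

```bash
cat >> h.py <<'E'
def delta(P):
    s=arm.read_state(); R=s["tcp_rot"]; d=R.T@(np.array(P)-s["position"])
    print("t%.2f pos"%s["clock"],s["position"].round(4),"yaw_y",np.degrees(np.arctan2(R[1,1],R[0,1])).round(2),"F",s["contact_force"].round(2),"w",round(s["width"],4),"j6",s["joints"][5].round(2),"-> tool",d.round(4))
E
python3 - <<'E'
from h import *
delta([.446,-.2885,.30])
np.set_printoptions(precision=4,suppress=True)
d=snap("top");e=snap("side")
# pin refined
for n in("top","side"):
    D=dict(np.load(n+"0.npz"));p=cloud(D).reshape(-1,3)
    m=p[(p[:,2]>.19)&(p[:,2]<.213)&(p[:,0]>.48)&(p[:,0]<.55)&(((p[:,1]>.012)&(p[:,1]<.058))|((p[:,1]>.08)&(p[:,1]<.11)))]
    f=np.polyfit(m[:,1],m[:,0],1); print(n,"pin slope",f,"yaw",90-np.degrees(np.arctan(f[0])),"x@.036",np.polyval(f,.036))
    for a,b in((-.02,.03),(.045,.085)):
        m=p[(p[:,2]>.209)&(p[:,2]<.22)&(p[:,0]>.48)&(p[:,0]<.55)&(p[:,1]>a)&(p[:,1]<b)]; print("disc y",m[:,1].min(),np.median(m[:,1]),m[:,1].max(),"x",np.median(m[:,0]))
    m=p[(p[:,2]>.2195)&(p[:,2]<.223)&(p[:,0]>.45)&(p[:,0]<.6)&(p[:,1]>.1)&(p[:,1]<.3)]
    print("head",cv2.minAreaRect((m[:,:2]*1000).astype(np.float32)))
E
```

```text
t0.10 pos [0.1887 0.4897 0.2498] yaw_y 68.93 F [-0.63  0.85  0.16] w 0.0855 j6 -0.22 -> tool [-0.5199 -0.6337 -0.0496]
top pin slope [0.0621 0.5107] yaw 86.44776725249942 x@.036 0.5129203416309089
disc y -0.002005758129356189 0.0013004409206729128 0.020685849374254328 x 0.5104605826180229
disc y 0.06758427125359348 0.07044039655482025 0.07316879910761306 x 0.5157378329165316
head ((521.5767211914062, 162.66497802734375), (78.90135192871094, 102.95575714111328), 86.26176452636719)
side pin slope [0.0629 0.5122] yaw 86.40016822192084 x@.036 0.5144630085589178
disc y -0.004130162942422633 -0.00032738303615403863 0.005266249562678849 x 0.5118220201748884
disc y 0.06554959477490974 0.06974781151751919 0.07254319759480288 x 0.5175074958408101
head ((523.2393188476562, 161.3622283935547), (80.76411437988281, 102.3304672241211), 84.92219543457031)
```

Call:
{"method": "move_arm", "body": {"targets": [{"claw": 0.085, "x": 0, "y": 0, "z": -0.02, "spin": 0.145}, {"claw": 0.085, "x": 0, "y": 0, "z": -0.02, "spin": 0.145}, {"claw": 0.085, "x": 0, "y": 0, "z": -0.02, "spin": 0.145}, {"claw": 0.085, "x": -0.041, "y": -0.0198, "z": 0, "spin": 0}, {"claw": 0.085, "x": -0.041, "y": -0.0198, "z": 0, "spin": 0}, {"claw": 0.085, "x": -0.041, "y": -0.0198, "z": 0, "spin": 0}, {"claw": 0.085, "x": -0.041, "y": -0.0198, "z": 0, "spin": 0}, {"claw": 0.085, "x": -0.041, "y": -0.0198, "z": 0, "spin": 0}]}}

```text
clock: 1.0
position: [0.2599, 0.272, 0.3102]
tcp_rot: [[-0.695, 0.719, 0.0], [0.719, 0.695, 0.0], [-0.0, 0.0, -1.0]]
contact_force: [-0.2, 0.8, -0.1]
width: 0.0849
```

Call:
{"method": "move_arm", "body": {"targets": [{"claw": 0.085, "x": -0.041, "y": -0.0198, "z": 0, "spin": 0}, {"claw": 0.085, "x": -0.041, "y": -0.0198, "z": 0, "spin": 0}, {"claw": 0.085, "x": -0.041, "y": -0.0198, "z": 0, "spin": 0}, {"claw": 0.085, "x": -0.041, "y": -0.0198, "z": 0, "spin": 0}, {"claw": 0.085, "x": -0.041, "y": -0.0198, "z": 0, "spin": 0}, {"claw": 0.085, "x": -0.041, "y": -0.0198, "z": 0, "spin": 0}, {"claw": 0.085, "x": -0.041, "y": -0.0198, "z": 0, "spin": 0}, {"claw": 0.085, "x": -0.041, "y": -0.0198, "z": 0, "spin": 0}]}}

```text
clock: 1.8
position: [0.374, -0.0743, 0.3104]
tcp_rot: [[-0.694, 0.72, 0.0], [0.72, 0.694, -0.0], [-0.0, 0.0, -1.0]]
contact_force: [1.1, 0.3, -0.5]
width: 0.0849
```

```bash
python3 - <<'E'
from h import *
delta([.446,-.2885,.30])
E
```

```text
t1.80 pos [ 0.374  -0.0743  0.3104] yaw_y 43.96 F [ 1.06  0.35 -0.49] w 0.0849 j6 -1.27 -> tool [-0.2042 -0.0968  0.0104]
```

Call:
{"method": "move_arm", "body": {"targets": [{"claw": 0.085, "x": -0.041, "y": -0.0194, "z": 0, "spin": 0}, {"claw": 0.085, "x": -0.041, "y": -0.0194, "z": 0, "spin": 0}, {"claw": 0.085, "x": -0.041, "y": -0.0194, "z": 0, "spin": 0}, {"claw": 0.085, "x": -0.041, "y": -0.0194, "z": 0, "spin": 0}, {"claw": 0.085, "x": -0.032, "y": -0.015, "z": 0, "spin": 0}, {"claw": 0.085, "x": 0, "y": 0, "z": 0, "spin": 0}, {"claw": 0.085, "x": 0, "y": 0, "z": 0, "spin": 0}]}}

```text
clock: 2.5
position: [0.4433, -0.2777, 0.3097]
tcp_rot: [[-0.694, 0.72, -0.001], [0.72, 0.694, 0.001], [0.001, 0.0, -1.0]]
contact_force: [-0.8, 0.1, -0.5]
width: 0.085
```

```bash
python3 - <<'E'
from h import *
delta([.446,-.2885,.197])
E
```

```text
t2.50 pos [ 0.4433 -0.2777  0.3097] yaw_y 43.96 F [-0.78  0.13 -0.46] w 0.085 j6 -1.55 -> tool [-0.0097 -0.0056  0.1127]
```

Call:
{"method": "move_arm", "body": {"targets": [{"claw": 0.085, "x": -0.0097, "y": -0.0056, "z": 0.02, "spin": 0}, {"claw": 0.085, "x": 0, "y": 0, "z": 0.03, "spin": 0}, {"claw": 0.085, "x": 0, "y": 0, "z": 0.03, "spin": 0}, {"claw": 0.06, "x": 0, "y": 0, "z": 0.022, "spin": 0}, {"claw": 0.06, "x": 0, "y": 0, "z": 0.01, "spin": 0}, {"claw": 0.04, "x": 0, "y": 0, "z": 0, "spin": 0}, {"claw": 0.03, "x": 0, "y": 0, "z": 0, "spin": 0}]}}

```text
clock: 3.2
position: [0.4465, -0.2884, 0.1996]
tcp_rot: [[-0.695, 0.719, 0.001], [0.719, 0.695, -0.001], [-0.002, 0.0, -1.0]]
contact_force: [0.1, -0.4, 0.5]
width: 0.0317
```

```bash
python3 - <<'E'
from h import *
delta([.446,-.2885,.197])
d=snap("side"); save(cv2.resize(d["color"][200:400,200:420],None,fx=3,fy=3,interpolation=2)[:600,:660],"grasp.png")
E
```

```text
t3.20 pos [ 0.4465 -0.2884  0.1996] yaw_y 44.03 F [ 0.05 -0.37  0.46] w 0.0317 j6 -1.56 -> tool [ 0.0003 -0.0005  0.0026]
```

View pics/grasp.png

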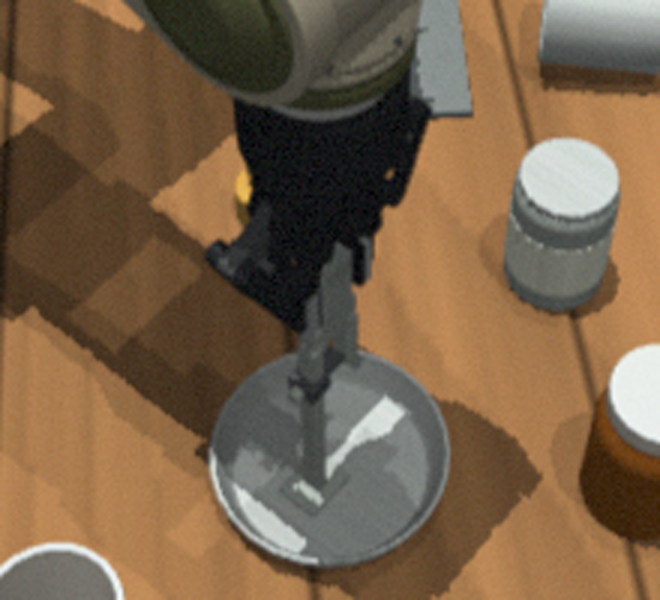

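The picture shows the jaws (around 290,270) on both sides of the tab, lined up with the hook plane, and the pan upright. I'll close and lift.

Call:
{"method": "move_arm", "body": {"targets": [{"claw": 0.02, "x": 0, "y": 0, "z": 0.002, "spin": 0}, {"claw": 0.01, "x": 0, "y": 0, "z": 0, "spin": 0}, {"claw": 0.005, "x": 0, "y": 0, "z": 0, "spin": 0}, {"claw": 0.005, "x": 0, "y": 0, "z": 0, "spin": 0}, {"claw": 0.005, "x": 0, "y": 0, "z": 0, "spin": 0}]}}

```text
clock: 3.75
position: [0.447, -0.2887, 0.1986]
tcp_rot: [[-0.695, 0.719, 0.003], [0.719, 0.695, -0.002], [-0.004, 0.001, -1.0]]
contact_force: [0.5, 3.1, 10.6]
width: 0.0209
```

Call:
{"method": "move_arm", "body": {"targets": [{"claw": 0.005, "x": 0, "y": 0, "z": -0.01, "spin": 0}, {"claw": 0.005, "x": 0, "y": 0, "z": -0.02, "spin": 0}, {"claw": 0.005, "x": 0, "y": 0, "z": -0.03, "spin": 0}, {"claw": 0.005, "x": 0, "y": 0, "z": -0.03, "spin": 0}, {"claw": 0.005, "x": 0, "y": 0, "z": -0.03, "spin": 0}, {"claw": 0.005, "x": 0, "y": 0, "z": -0.02, "spin": 0}, {"claw": 0.005, "x": 0, "y": 0, "z": 0, "spin": 0}, {"claw": 0.005, "x": 0, "y": 0, "z": 0, "spin": 0}]}}

```text
clock: 4.55
position: [0.446, -0.2883, 0.3355]
tcp_rot: [[-0.695, 0.719, -0.001], [0.719, 0.695, 0.001], [0.001, -0.0, -1.0]]
contact_force: [-1.0, -0.7, -4.0]
width: 0.0214
```

```bash
python3 - <<'E'
from h import *
# pin seat (.5137,.036), pan x yaw -3.6deg: standoff 90 mm on the -x side
c,s=np.cos(np.radians(-3.6)),np.sin(np.radians(-3.6))
T=[.5137-.11*c,.036-.11*s,.34]; print(T); delta(T)
E
```

```text
[np.float64(0.40391705987289017), np.float64(0.04290695714822447), 0.34]
t4.55 pos [ 0.446  -0.2883  0.3355] yaw_y 44.0 F [-1.   -0.69 -3.98] w 0.0214 j6 -1.56 -> tool [ 0.2675  0.1999 -0.0042]
```

Call:
{"method": "move_arm", "body": {"targets": [{"claw": 0.005, "x": 0, "y": 0, "z": 0, "spin": 0.08}, {"claw": 0.005, "x": 0, "y": 0, "z": 0, "spin": 0.12}, {"claw": 0.005, "x": 0, "y": 0, "z": 0, "spin": 0.14}, {"claw": 0.005, "x": 0, "y": 0, "z": 0, "spin": 0.14}, {"claw": 0.005, "x": 0, "y": 0, "z": 0, "spin": 0.14}, {"claw": 0.005, "x": 0, "y": 0, "z": 0, "spin": 0.13}, {"claw": 0.005, "x": 0, "y": 0, "z": 0, "spin": 0.08}, {"claw": 0.005, "x": 0.01, "y": -0.002, "z": 0, "spin": 0}]}}

```text
clock: 5.35
position: [0.4444, -0.2785, 0.3344]
tcp_rot: [[0.064, 0.998, -0.002], [0.998, -0.064, 0.002], [0.002, -0.003, -1.0]]
contact_force: [0.1, 0.3, -3.4]
width: 0.0213
```

Call:
{"method": "move_arm", "body": {"targets": [{"claw": 0.005, "x": 0.02, "y": -0.004, "z": 0, "spin": 0}, {"claw": 0.005, "x": 0.03, "y": -0.006, "z": 0, "spin": 0}, {"claw": 0.005, "x": 0.04, "y": -0.0075, "z": 0, "spin": 0}, {"claw": 0.005, "x": 0.04, "y": -0.0075, "z": 0, "spin": 0}, {"claw": 0.005, "x": 0.04, "y": -0.0075, "z": 0, "spin": 0}, {"claw": 0.005, "x": 0.04, "y": -0.0075, "z": 0, "spin": 0}, {"claw": 0.005, "x": 0.04, "y": -0.0075, "z": 0, "spin": 0}, {"claw": 0.005, "x": 0.03, "y": -0.006, "z": 0, "spin": 0}]}}

```text
clock: 6.15
position: [0.4074, 0.0069, 0.3355]
tcp_rot: [[0.058, 0.998, -0.001], [0.998, -0.058, 0.001], [0.001, -0.001, -1.0]]
contact_force: [1.2, 0.1, -4.3]
width: 0.0214
```

Call:
{"method": "move_arm", "body": {"targets": [{"claw": 0.005, "x": 0.02, "y": -0.004, "z": 0, "spin": 0}, {"claw": 0.005, "x": 0.01, "y": -0.002, "z": 0, "spin": 0}, {"claw": 0.005, "x": 0, "y": 0, "z": 0, "spin": 0}, {"claw": 0.005, "x": 0, "y": 0, "z": 0, "spin": 0}, {"claw": 0.005, "x": 0, "y": 0, "z": 0, "spin": 0}]}}

```text
clock: 6.65
position: [0.4047, 0.0339, 0.336]
tcp_rot: [[0.063, 0.998, -0.0], [0.998, -0.063, -0.0], [-0.0, -0.0, -1.0]]
contact_force: [-0.3, 1.1, -3.8]
width: 0.0213
```

```bash
python3 - <<'E'
from h import *
np.set_printoptions(precision=4,suppress=True)
T=[.404,.043,.333]; delta(T)
P=arm.read_state()["position"]
for n in("side","top"):
    d=snap(n); np.savez(n+"1.npz",**d); p=cloud(d).reshape(-1,3)
    u,v=map(int,proj(d,P-[0,0,.08])); print(n,u,v)
    save(cv2.resize(d["color"][max(0,v-90):v+90,max(0,u-100):u+140],None,fx=3.3,fy=3.3,interpolation=2),n+"1.png")
    q=p[np.hypot(*(p[:,:2]-P[:2]).T)<.085]; q=q[(q[:,2]>.1)&(q[:,2]<.19)]
    print(np.histogram(q[:,2],bins=np.arange(.12,.19,.005)))
E
```

```text
t6.65 pos [0.4047 0.0339 0.336 ] yaw_y -3.6 F [-0.3   1.09 -3.84] w 0.0213 j6 -0.14 -> tool [ 0.009  -0.0013  0.003 ]
side 266 128
(array([   0,    0,    0,  250, 1412,  302,  284,  253,  357,   18,    9,
          6,   10,   11]), array([0.12 , 0.125, 0.13 , 0.135, 0.14 , 0.145, 0.15 , 0.155, 0.16 ,
       0.165, 0.17 , 0.175, 0.18 , 0.185, 0.19 ]))
top 187 297
(array([   0,    0,    0,  443, 2196,  319,  167,  150,  332,   27,    3,
          5,    2,    3]), array([0.12 , 0.125, 0.13 , 0.135, 0.14 , 0.145, 0.15 , 0.155, 0.16 ,
       0.165, 0.17 , 0.175, 0.18 , 0.185, 0.19 ]))
```

View pics/side1.png

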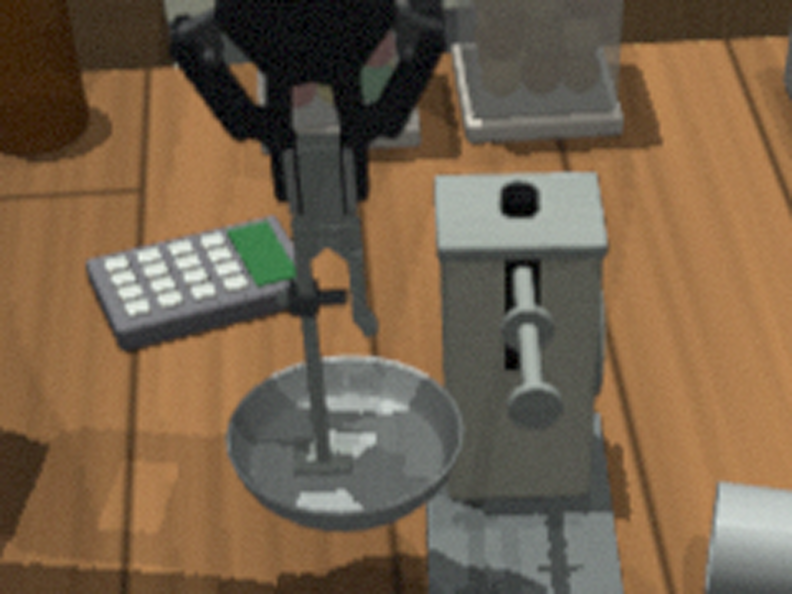

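The side view shows the pan held upright, with the nose (365,325) facing the pin (530,350) and the shut latch (325,297) across the mouth. Next I'll measure the offset between pan and pin within each camera.

```bash
python3 - <<'E'
from h import *
np.set_printoptions(precision=4,suppress=True)
P=np.array([.4047,.0339,.336]); c,s=np.cos(np.radians(-3.6)),np.sin(np.radians(-3.6)); R=np.array([[c,-s],[s,c]])
for n in("side","top"):
    d=dict(np.load(n+"1.npz")); p=cloud(d).reshape(-1,3); p=p[~np.isnan(p[:,0])]
    L=(p[:,:2]-P[:2])@R   # pan frame about TCP
    rad=np.hypot(*L.T)
    m=(p[:,2]>.158)&(p[:,2]<.172)&(rad<.08)&(rad>.055)
    A=np.c_[2*L[m],np.ones(m.sum())]; k=np.linalg.lstsq(A,(L[m]**2).sum(1),rcond=None)[0]
    print(n,"rim centre",k[:2],"r",np.sqrt(k[2]+k[:2]@k[:2]),"plane",np.linalg.lstsq(np.c_[L[m],np.ones(m.sum())],p[m,2],rcond=None)[0],m.sum(),"top z",np.percentile(p[m,2],95))
    for lo,hi in((.165,.235),(.236,.245),(.25,.262),(.265,.28),(.29,.305),(.31,.34)):
        q=L[(p[:,2]>lo)&(p[:,2]<hi)&(rad<.05)]
        if len(q)>5: print("  z",lo,hi,len(q),"x",np.percentile(q[:,0],[3,50,97]),"y",np.percentile(q[:,1],[3,50,97]))
    m=(p[:,2]>.19)&(p[:,2]<.213)&(p[:,0]>.48)&(p[:,0]<.55)&(p[:,1]>.012)&(p[:,1]<.058)
    print("  pin x",np.percentile(L[m,0],[3,50,97]),"z top",np.percentile(p[m,2],97))
    m=(p[:,2]>.18)&(p[:,2]<.22)&(p[:,0]>.48)&(p[:,0]<.55)&(p[:,1]>-.03)&(p[:,1]<.1)&(np.abs(L[:,0]-.11)>.008)&(np.abs(L[:,0]-.11)<.016)
    print("  disc y",np.histogram(L[m,1],bins=np.arange(-.05,.06,.004)))
s=arm.read_state();print(s["position"],s["contact_force"])
E
```

```text
side rim centre [ 0.0005 -0.0011] r 0.06749496204483403 plane [ 0.0008 -0.0052  0.1618] 451 top z 0.16454411675016817
  z 0.165 0.235 135 x [-0.0172 -0.0133 -0.0097] y [-0.0076 -0.0052  0.0007]
  z 0.236 0.245 40 x [-0.0163  0.0162  0.0235] y [-0.0075 -0.0053  0.0042]
  z 0.25 0.262 107 x [-0.0271 -0.0042  0.0169] y [-0.0097 -0.0049  0.0048]
  z 0.265 0.28 89 x [-0.0212 -0.0101  0.0181] y [-0.0079 -0.0052  0.0047]
  z 0.29 0.305 145 x [-0.0165  0.001   0.0178] y [-0.0078 -0.0057 -0.0012]
  z 0.31 0.34 348 x [-0.0215  0.0001  0.0218] y [-0.012  -0.0078 -0.0048]
  pin x [0.104  0.1092 0.1152] z top 0.20690969271316245
  disc y (array([ 0,  0,  0,  0,  2, 59, 10,  0,  0,  0,  0,  0,  0,  0,  0,  0,  0,
        0,  0,  0,  0,  0, 32, 41,  2,  0,  0]), array([-0.05 , -0.046, -0.042, -0.038, -0.034, -0.03 , -0.026, -0.022,
       -0.018, -0.014, -0.01 , -0.006, -0.002,  0.002,  0.006,  0.01 ,
        0.014,  0.018,  0.022,  0.026,  0.03 ,  0.034,  0.038,  0.042,
        0.046,  0.05 ,  0.054,  0.058]))
top rim centre [-0.0009 -0.0003] r 0.06700731254968258 plane [-0.0021 -0.0064  0.1619] 4
[... 267 characters left out ...]
 75 x [-0.0234 -0.0183  0.0145] y [-0.0086 -0.0056  0.0061]
  z 0.29 0.305 21 x [-0.0185 -0.0126 -0.0052] y [-0.0067 -0.0062 -0.0033]
  z 0.31 0.34 21 x [-0.0246 -0.0175 -0.0108] y [-0.0114 -0.0107 -0.0069]
  pin x [0.103  0.1079 0.1139] z top 0.20743437269546264
  disc y (array([ 0,  0,  0,  0,  0, 28, 11,  0,  0,  0,  0,  0,  0,  0,  0,  0,  0,
        0,  0,  0,  0,  0,  2,  2,  1,  0,  0]), array([-0.05 , -0.046, -0.042, -0.038, -0.034, -0.03 , -0.026, -0.022,
       -0.018, -0.014, -0.01 , -0.006, -0.002,  0.002,  0.006,  0.01 ,
        0.014,  0.018,  0.022,  0.026,  0.03 ,  0.034,  0.038,  0.042,
        0.046,  0.05 ,  0.054,  0.058]))
[0.4047 0.034  0.3362] [-0.1556  0.6433 -3.4918]
```

Call:
{"method": "move_arm", "body": {"targets": [{"claw": 0.005, "x": 0.004, "y": 0.01, "z": 0, "spin": 0}, {"claw": 0.005, "x": 0.003, "y": 0.02, "z": 0, "spin": 0}, {"claw": 0.005, "x": 0, "y": 0.025, "z": 0, "spin": 0}, {"claw": 0.005, "x": 0, "y": 0.025, "z": 0, "spin": 0}, {"claw": 0.005, "x": 0, "y": 0.018, "z": 0, "spin": 0}, {"claw": 0.005, "x": 0, "y": 0.008, "z": 0, "spin": 0}, {"claw": 0.005, "x": 0, "y": 0, "z": 0, "spin": 0}, {"claw": 0.005, "x": 0, "y": 0, "z": 0, "spin": 0}]}}

```text
clock: 7.55
position: [0.5105, 0.0352, 0.3362]
tcp_rot: [[0.062, 0.998, -0.001], [0.998, -0.062, 0.0], [0.0, -0.001, -1.0]]
contact_force: [-0.5, -0.5, -3.5]
width: 0.0212
```

```bash
python3 - <<'E'
from h import *
c,s=np.cos(np.radians(-3.6)),np.sin(np.radians(-3.6))
delta([.4047+.109*c-.007*s,.0339+.109*s+.007*c,.315])
d=snap("side"); save(cv2.resize(d["color"][40:200,230:430],None,fx=3.7,fy=3.7,interpolation=2),"side2.png")
E
```

```text
t7.55 pos [0.5105 0.0352 0.3362] yaw_y -3.55 F [-0.49 -0.51 -3.5 ] w 0.0212 j6 -0.1 -> tool [-0.001   0.0035  0.0212]
```

View pics/side2.png

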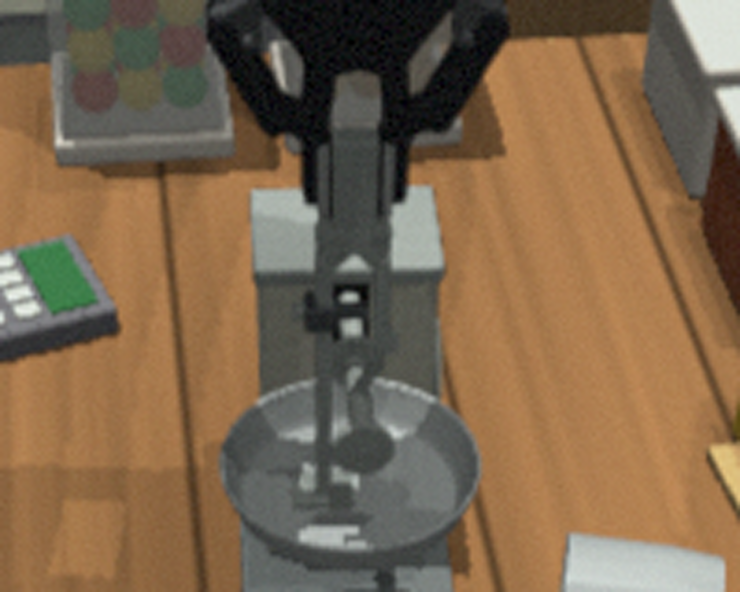

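Call:
{"method": "move_arm", "body": {"targets": [{"claw": 0.005, "x": -0.001, "y": 0.003, "z": 0.01, "spin": 0}, {"claw": 0.005, "x": 0, "y": 0, "z": 0.013, "spin": 0}, {"claw": 0.005, "x": 0, "y": 0, "z": 0.012, "spin": 0}, {"claw": 0.005, "x": 0, "y": 0, "z": 0.006, "spin": 0}, {"claw": 0.005, "x": 0, "y": 0, "z": 0.002, "spin": 0}, {"claw": 0.005, "x": 0, "y": 0, "z": 0, "spin": 0}, {"claw": 0.005, "x": 0, "y": 0, "z": 0, "spin": 0}]}}

```text
clock: 8.3
position: [0.5139, 0.0339, 0.2938]
tcp_rot: [[0.062, 0.998, 0.001], [0.998, -0.062, -0.0], [-0.0, 0.001, -1.0]]
contact_force: [-0.7, 0.1, -2.8]
width: 0.0216
```

```bash
cat >> h.py <<'E'
def pins(n):
    """height of the pin (top line of free parts/discs) in the two cameras, and hook/pin offset"""
    d=snap(n); p=cloud(d).reshape(-1,3); c,s=np.cos(np.radians(-3.6)),np.sin(np.radians(-3.6))
    L=(p[:,:2]-[.5137,.036])@np.array([[c,-s],[s,c]])
    for nm,a,b in(("front",-.028,-.01),("back",.01,.028),("stub",.04,.075)):
        m=(np.abs(L[:,0])<.009)&(L[:,1]>a)&(L[:,1]<b)&(p[:,2]>.14)&(p[:,2]<.212)
        if m.sum()>5: print("  ",n,nm,m.sum(),"ztop %.4f"%np.percentile(p[m,2],92),"xc %.4f"%np.percentile(L[m,0],[4,96]).mean())
    m=(np.abs(L[:,0])<.018)&(L[:,1]<-.028)&(L[:,1]>-.04)&(p[:,2]>.13)&(p[:,2]<.225)
    if m.sum()>5: print("   disc z %.4f..%.4f"%tuple(np.percentile(p[m,2],[2,98])))
E
python3 - <<'E'
from h import *
delta([.5137,.036,.29]); pins("side"); pins("top")
E
```

```text
t8.30 pos [0.5139 0.0339 0.2938] yaw_y -3.55 F [-0.66  0.14 -2.84] w 0.0216 j6 -0.1 -> tool [ 0.0021 -0.0004  0.0038]
   side front 22 ztop 0.2062 xc 0.0008
   side back 14 ztop 0.2060 xc 0.0004
   disc z 0.1865..0.2158
   top front 75 ztop 0.2071 xc -0.0005
   disc z 0.1882..0.2171
```

Call:
{"method": "move_arm", "body": {"targets": [{"claw": 0.005, "x": 0, "y": 0, "z": 0.003, "spin": 0}, {"claw": 0.005, "x": 0, "y": 0, "z": 0.003, "spin": 0}, {"claw": 0.005, "x": 0, "y": 0, "z": 0.003, "spin": 0}, {"claw": 0.005, "x": 0, "y": 0, "z": 0.003, "spin": 0}, {"claw": 0.005, "x": 0, "y": 0, "z": 0, "spin": 0}]}}

```text
clock: 8.9
position: [0.5138, 0.0339, 0.281]
tcp_rot: [[0.062, 0.998, -0.0], [0.998, -0.062, 0.0], [0.0, -0.0, -1.0]]
contact_force: [-0.2, 0.1, -2.2]
width: 0.0217
```

Call:
{"method": "move_arm", "body": {"targets": [{"claw": 0.005, "x": 0, "y": 0, "z": 0.002, "spin": 0}, {"claw": 0.005, "x": 0, "y": 0, "z": 0.002, "spin": 0}, {"claw": 0.005, "x": 0, "y": 0, "z": 0.002, "spin": 0}, {"claw": 0.005, "x": 0, "y": 0, "z": 0.002, "spin": 0}, {"claw": 0.005, "x": 0, "y": 0, "z": 0, "spin": 0}]}}

```text
clock: 9.4
position: [0.5138, 0.0339, 0.2732]
tcp_rot: [[0.062, 0.998, 0.0], [0.998, -0.062, -0.0], [-0.0, 0.0, -1.0]]
contact_force: [-1.6, -0.3, 0.8]
width: 0.0213
```

```bash
python3 - <<'E'
from h import *
delta([.5137,.036,.26]); pins("side"); pins("top")
E
```

```text
t9.40 pos [0.5138 0.0339 0.2732] yaw_y -3.55 F [-1.55 -0.31  0.8 ] w 0.0213 j6 -0.1 -> tool [ 0.0021 -0.0002  0.0132]
   side front 26 ztop 0.1967 xc -0.0008
   side back 35 ztop 0.1943 xc 0.0008
   disc z 0.1752..0.2044
   top front 75 ztop 0.1959 xc -0.0004
   disc z 0.1777..0.2062
```

Call:
{"method": "move_arm", "body": {"targets": [{"claw": 0.005, "x": 0, "y": 0, "z": 0.002, "spin": 0}, {"claw": 0.005, "x": 0, "y": 0, "z": 0.002, "spin": 0}, {"claw": 0.005, "x": 0, "y": 0, "z": 0.002, "spin": 0}, {"claw": 0.005, "x": 0, "y": 0, "z": 0.002, "spin": 0}, {"claw": 0.005, "x": 0, "y": 0, "z": 0.002, "spin": 0}, {"claw": 0.005, "x": 0, "y": 0, "z": 0, "spin": 0}]}}

```text
clock: 10.1
position: [0.5137, 0.0339, 0.263]
tcp_rot: [[0.062, 0.998, -0.0], [0.998, -0.062, 0.0], [0.0, -0.0, -1.0]]
contact_force: [-1.6, 0.4, 2.5]
width: 0.0212
```

Call:
{"method": "move_arm", "body": {"targets": [{"claw": 0.005, "x": 0, "y": 0, "z": 0.002, "spin": 0}, {"claw": 0.005, "x": 0, "y": 0, "z": 0.002, "spin": 0}, {"claw": 0.005, "x": 0, "y": 0, "z": 0.002, "spin": 0}, {"claw": 0.005, "x": 0, "y": 0, "z": 0, "spin": 0}]}}

```text
clock: 10.5
position: [0.5139, 0.0339, 0.2572]
tcp_rot: [[0.062, 0.998, 0.0], [0.998, -0.062, 0.0], [0.0, 0.0, -1.0]]
contact_force: [-0.3, -0.2, 2.8]
width: 0.0216
```

```bash
python3 - <<'E'
from h import *
delta([.5137,.036,.25]); pins("side"); pins("top")
E
```

```text
t10.50 pos [0.5139 0.0339 0.2572] yaw_y -3.55 F [-0.29 -0.19  2.78] w 0.0216 j6 -0.1 -> tool [ 0.0021 -0.0003  0.0072]
   side front 23 ztop 0.1848 xc -0.0016
   side back 32 ztop 0.1843 xc 0.0003
   disc z 0.1640..0.1920
   top front 71 ztop 0.1847 xc -0.0004
   disc z 0.1672..0.1941
```

Call:
{"method": "move_arm", "body": {"targets": [{"claw": 0.005, "x": 0, "y": 0, "z": 0.002, "spin": 0}, {"claw": 0.005, "x": 0, "y": 0, "z": 0.002, "spin": 0}, {"claw": 0.005, "x": 0, "y": 0, "z": 0.002, "spin": 0}, {"claw": 0.005, "x": 0, "y": 0, "z": 0.001, "spin": 0}, {"claw": 0.005, "x": 0, "y": 0, "z": 0, "spin": 0}]}}

```text
clock: 11.1
position: [0.5134, 0.034, 0.25]
tcp_rot: [[0.062, 0.998, -0.001], [0.998, -0.062, 0.0], [0.0, -0.001, -1.0]]
contact_force: [-2.5, 0.7, 4.7]
width: 0.0212
```

```bash
python3 - <<'E'
from h import *
delta([.5137,.036,.25]); pins("side"); pins("top")
E
```

```text
t11.10 pos [0.5134 0.034  0.25  ] yaw_y -3.55 F [-2.54  0.65  4.72] w 0.0212 j6 -0.1 -> tool [ 0.002   0.0001 -0.    ]
   side front 27 ztop 0.1826 xc -0.0006
   side back 30 ztop 0.1821 xc 0.0010
   disc z 0.1616..0.1909
   top front 77 ztop 0.1834 xc -0.0004
   disc z 0.1661..0.1925
```

Call:
{"method": "move_arm", "body": {"targets": [{"claw": 0.005, "x": 0, "y": 0, "z": 0.0015, "spin": 0}, {"claw": 0.005, "x": 0, "y": 0, "z": 0.0015, "spin": 0}, {"claw": 0.005, "x": 0, "y": 0, "z": 0.0015, "spin": 0}, {"claw": 0.005, "x": 0, "y": 0, "z": 0, "spin": 0}]}}

```text
clock: 11.6
position: [0.514, 0.0339, 0.2453]
tcp_rot: [[0.062, 0.998, 0.0], [0.998, -0.062, 0.0], [0.0, 0.0, -1.0]]
contact_force: [1.3, 0.2, -1.3]
width: 0.0213
```

```bash
python3 - <<'E'
from h import *
delta([.5137,.036,.25]); pins("side"); pins("top")
E
```

```text
t11.60 pos [0.514  0.0339 0.2453] yaw_y -3.56 F [ 1.28  0.16 -1.33] w 0.0213 j6 -0.1 -> tool [ 0.0021 -0.0004 -0.0047]
   side front 22 ztop 0.2040 xc 0.0010
   disc z 0.1827..0.2120
   top front 78 ztop 0.2030 xc -0.0005
   top stub 26 ztop 0.2040 xc -0.0011
   disc z 0.1829..0.2127
```

Call:
{"method": "move_arm", "body": {"targets": [{"claw": 0.005, "x": 0, "y": 0, "z": 0.0015, "spin": 0}, {"claw": 0.005, "x": 0, "y": 0, "z": 0.0015, "spin": 0}, {"claw": 0.005, "x": 0, "y": 0, "z": 0, "spin": 0}, {"claw": 0.005, "x": 0, "y": 0, "z": 0, "spin": 0}]}}

```text
clock: 12.1
position: [0.514, 0.0339, 0.2429]
tcp_rot: [[0.062, 0.998, 0.001], [0.998, -0.062, -0.0], [-0.0, 0.001, -1.0]]
contact_force: [2.6, 0.5, -0.3]
width: 0.0216
```

```bash
python3 - <<'E'
from h import *
delta([.5137,.036,.25]); pins("side"); pins("top")
d=snap("side"); u,v=map(int,proj(d,np.array([.5137,.036,.19]))); save(cv2.resize(d["color"][v-50:v+50,u-60:u+60],None,fx=6,fy=6,interpolation=2),"snap.png")
E
```

```text
t12.10 pos [0.514  0.0339 0.2429] yaw_y -3.56 F [ 2.58  0.45 -0.34] w 0.0216 j6 -0.1 -> tool [ 0.0021 -0.0004 -0.0071]
   side front 30 ztop 0.2028 xc -0.0008
   disc z 0.1811..0.2093
   top front 76 ztop 0.2016 xc -0.0005
   top stub 29 ztop 0.2016 xc -0.0010
   disc z 0.1820..0.2100
```

View pics/snap.png

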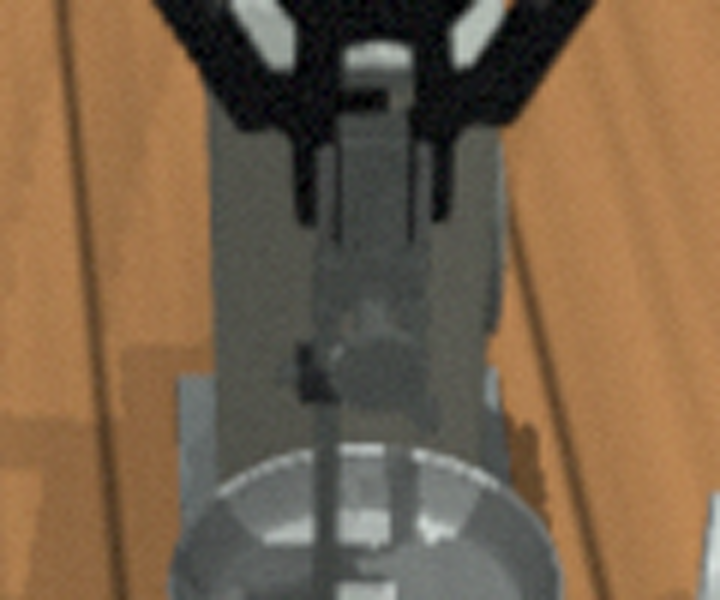

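Call:
{"method": "move_arm", "body": {"targets": [{"claw": 0.005, "x": 0, "y": 0.001, "z": -0.002, "spin": 0}, {"claw": 0.005, "x": 0, "y": 0, "z": -0.003, "spin": 0}, {"claw": 0.005, "x": 0, "y": 0, "z": -0.003, "spin": 0}, {"claw": 0.005, "x": 0, "y": 0, "z": -0.003, "spin": 0}, {"claw": 0.005, "x": 0, "y": 0, "z": -0.003, "spin": 0}, {"claw": 0.005, "x": 0, "y": 0, "z": -0.002, "spin": 0}, {"claw": 0.005, "x": 0, "y": 0, "z": 0, "spin": 0}]}}

```text
clock: 12.95
position: [0.5148, 0.0339, 0.2591]
tcp_rot: [[0.062, 0.998, 0.0], [0.998, -0.062, -0.0], [-0.0, 0.0, -1.0]]
contact_force: [0.4, -0.3, -3.8]
width: 0.021
```

Call:
{"method": "move_arm", "body": {"targets": [{"claw": 0.005, "x": 0, "y": 0, "z": -0.0015, "spin": 0}, {"claw": 0.005, "x": 0, "y": 0, "z": -0.0015, "spin": 0}, {"claw": 0.005, "x": 0, "y": 0, "z": 0, "spin": 0}]}}

```text
clock: 13.25
position: [0.5148, 0.0339, 0.262]
tcp_rot: [[0.062, 0.998, 0.0], [0.998, -0.062, -0.0], [-0.0, 0.0, -1.0]]
contact_force: [-0.6, 0.3, -1.8]
width: 0.0214
```

```bash
python3 - <<'E'
from h import *
delta([.5137,.036,.25])
E
```

```text
t13.25 pos [0.5148 0.0339 0.262 ] yaw_y -3.55 F [-0.64  0.26 -1.81] w 0.0214 j6 -0.1 -> tool [ 0.002  -0.0013  0.012 ]
```

Call:
{"method": "move_arm", "body": {"targets": [{"claw": 0.005, "x": 0, "y": 0, "z": -0.001, "spin": 0}, {"claw": 0.005, "x": 0, "y": 0, "z": -0.001, "spin": 0}, {"claw": 0.005, "x": 0, "y": 0, "z": 0, "spin": 0}]}}

```text
clock: 13.55
position: [0.5148, 0.0339, 0.2639]
tcp_rot: [[0.062, 0.998, 0.0], [0.998, -0.062, -0.0], [-0.0, 0.0, -1.0]]
contact_force: [0.6, 0.1, -3.6]
width: 0.0211
```

Call:
{"method": "move_arm", "body": {"targets": [{"claw": 0.005, "x": 0, "y": 0, "z": -0.001, "spin": 0}, {"claw": 0.005, "x": 0, "y": 0, "z": 0, "spin": 0}, {"claw": 0.005, "x": 0, "y": 0, "z": 0, "spin": 0}]}}

```text
clock: 13.85
position: [0.5148, 0.0339, 0.2648]
tcp_rot: [[0.062, 0.998, -0.0], [0.998, -0.062, 0.0], [0.0, -0.0, -1.0]]
contact_force: [0.2, 1.5, -2.8]
width: 0.021
```

Call:
{"method": "move_arm", "body": {"targets": [{"claw": 0.005, "x": 0, "y": 0, "z": -0.001, "spin": 0}, {"claw": 0.005, "x": 0, "y": 0, "z": 0, "spin": 0}]}}

```text
clock: 14.05
position: [0.5148, 0.0339, 0.2659]
tcp_rot: [[0.062, 0.998, 0.0], [0.998, -0.062, -0.0], [-0.0, 0.0, -1.0]]
contact_force: [0.1, 0.6, -3.1]
width: 0.0215
```

Not caught yet, so I'll go on in small steps.

Call:
{"method": "move_arm", "body": {"targets": [{"claw": 0.005, "x": 0, "y": 0, "z": -0.001, "spin": 0}, {"claw": 0.005, "x": 0, "y": 0, "z": 0, "spin": 0}]}}

```text
clock: 14.25
position: [0.5148, 0.0339, 0.2669]
tcp_rot: [[0.062, 0.998, 0.0], [0.998, -0.062, -0.0], [-0.0, 0.0, -1.0]]
contact_force: [0.3, 0.1, -3.7]
width: 0.0213
```

Call:
{"method": "move_arm", "body": {"targets": [{"claw": 0.005, "x": 0, "y": 0, "z": -0.001, "spin": 0}, {"claw": 0.005, "x": 0, "y": 0, "z": 0, "spin": 0}]}}

```text
clock: 14.45
position: [0.5148, 0.0339, 0.2679]
tcp_rot: [[0.062, 0.998, 0.0], [0.998, -0.062, -0.0], [-0.0, 0.0, -1.0]]
contact_force: [0.4, -0.4, -3.1]
width: 0.0212
```

```bash
python3 - <<'E'
from h import *
delta([.5137,.036,.25]); pins("side"); pins("top")
E
```

```text
t14.45 pos [0.5148 0.0339 0.2679] yaw_y -3.55 F [ 0.38 -0.43 -3.05] w 0.0212 j6 -0.1 -> tool [ 0.0021 -0.0013  0.0179]
   side front 26 ztop 0.2069 xc 0.0008
   side back 14 ztop 0.2065 xc 0.0023
   disc z 0.1865..0.2151
   top front 78 ztop 0.2070 xc -0.0005
   disc z 0.1889..0.2159
```

Call:
{"method": "move_arm", "body": {"targets": [{"claw": 0.005, "x": 0, "y": 0, "z": -0.001, "spin": 0}, {"claw": 0.005, "x": 0, "y": 0, "z": 0, "spin": 0}]}}

```text
clock: 14.75
position: [0.5147, 0.0339, 0.2688]
tcp_rot: [[0.062, 0.998, -0.0], [0.998, -0.062, 0.0], [0.0, -0.0, -1.0]]
contact_force: [0.0, 0.1, -4.1]
width: 0.0214
```

Call:
{"method": "move_arm", "body": {"targets": [{"claw": 0.005, "x": 0, "y": 0, "z": -0.0005, "spin": 0}, {"claw": 0.005, "x": 0, "y": 0, "z": 0, "spin": 0}]}}

```text
clock: 14.95
position: [0.5147, 0.0339, 0.2689]
tcp_rot: [[0.062, 0.998, -0.001], [0.998, -0.062, 0.0], [0.0, -0.001, -1.0]]
contact_force: [0.7, -0.6, -7.2]
width: 0.0211
```

Call:
{"method": "move_arm", "body": {"targets": [{"claw": 0.005, "x": 0, "y": 0, "z": -0.0005, "spin": 0}, {"claw": 0.005, "x": 0, "y": 0, "z": 0, "spin": 0}]}}

```text
clock: 15.15
position: [0.5147, 0.0339, 0.2692]
tcp_rot: [[0.062, 0.998, -0.001], [0.998, -0.062, 0.0], [0.0, -0.001, -1.0]]
contact_force: [1.3, -0.2, -12.4]
width: 0.0208
```

Call:
{"method": "move_arm", "body": {"targets": [{"claw": 0.005, "x": 0, "y": 0, "z": -0.0005, "spin": 0}, {"claw": 0.005, "x": 0, "y": 0, "z": 0, "spin": 0}]}}

```text
clock: 15.35
position: [0.5146, 0.0339, 0.2694]
tcp_rot: [[0.062, 0.998, -0.001], [0.998, -0.062, 0.0], [0.0, -0.001, -1.0]]
contact_force: [2.8, -0.5, -17.5]
width: 0.0214
```

The latch has caught, but the pull is about 13 N. I'll ease it to about 4 N and hold.

Call:
{"method": "move_arm", "body": {"targets": [{"claw": 0.005, "x": 0, "y": 0, "z": 0.0009, "spin": 0}, {"claw": 0.005, "x": 0, "y": 0, "z": 0, "spin": 0}, {"claw": 0.005, "x": 0, "y": 0, "z": 0, "spin": 0}]}}

```text
clock: 15.65
position: [0.5146, 0.0339, 0.2693]
tcp_rot: [[0.062, 0.998, -0.0], [0.998, -0.062, 0.0], [-0.0, -0.0, -1.0]]
contact_force: [1.1, 0.2, -14.2]
width: 0.0215
```

Call:
{"method": "move_arm", "body": {"targets": [{"claw": 0.005, "x": 0, "y": 0, "z": 0, "spin": 0}, {"claw": 0.005, "x": 0, "y": 0, "z": 0, "spin": 0}, {"claw": 0.005, "x": 0, "y": 0, "z": 0, "spin": 0}, {"claw": 0.005, "x": 0, "y": 0, "z": 0, "spin": 0}, {"claw": 0.005, "x": 0, "y": 0, "z": 0, "spin": 0}, {"claw": 0.005, "x": 0, "y": 0, "z": 0, "spin": 0}, {"claw": 0.005, "x": 0, "y": 0, "z": 0, "spin": 0}, {"claw": 0.005, "x": 0, "y": 0, "z": 0, "spin": 0}]}}

```text
clock: 16.45
position: [0.5147, 0.0339, 0.2693]
tcp_rot: [[0.062, 0.998, -0.0], [0.998, -0.062, 0.0], [0.0, -0.0, -1.0]]
contact_force: [0.1, -0.2, -15.5]
width: 0.0211
```

Call:
{"method": "move_arm", "body": {"targets": [{"claw": 0.005, "x": 0, "y": 0, "z": 0.0006, "spin": 0}, {"claw": 0.005, "x": 0, "y": 0, "z": 0, "spin": 0}, {"claw": 0.005, "x": 0, "y": 0, "z": 0, "spin": 0}]}}

```text
clock: 16.75
position: [0.5148, 0.0339, 0.2691]
tcp_rot: [[0.062, 0.998, 0.0], [0.998, -0.062, -0.0], [-0.0, 0.0, -1.0]]
contact_force: [0.1, -0.0, -10.7]
width: 0.0212
```

```bash
python3 - <<'E'
from h import *
delta([.5137,.036,.25])
E
```

```text
t16.75 pos [0.5148 0.0339 0.2691] yaw_y -3.55 F [  0.05  -0.05 -10.69] w 0.0212 j6 -0.1 -> tool [ 0.002  -0.0012  0.0191]
```

Call:
{"method": "move_arm", "body": {"targets": [{"claw": 0.005, "x": 0, "y": 0, "z": 0.0003, "spin": 0}, {"claw": 0.005, "x": 0, "y": 0, "z": 0, "spin": 0}, {"claw": 0.005, "x": 0, "y": 0, "z": 0, "spin": 0}]}}

```text
clock: 17.05
position: [0.5149, 0.0338, 0.2689]
tcp_rot: [[0.062, 0.998, 0.001], [0.998, -0.062, -0.0], [-0.0, 0.001, -1.0]]
contact_force: [-2.3, -0.0, -6.7]
width: 0.0215
```

Call:
{"method": "move_arm", "body": {"targets": [{"claw": 0.005, "x": 0, "y": 0, "z": 0, "spin": 0}, {"claw": 0.005, "x": 0, "y": 0, "z": 0, "spin": 0}, {"claw": 0.005, "x": 0, "y": 0, "z": 0, "spin": 0}, {"claw": 0.005, "x": 0, "y": 0, "z": 0, "spin": 0}, {"claw": 0.005, "x": 0, "y": 0, "z": 0, "spin": 0}, {"claw": 0.005, "x": 0, "y": 0, "z": 0, "spin": 0}, {"claw": 0.005, "x": 0, "y": 0, "z": 0, "spin": 0}, {"claw": 0.005, "x": 0, "y": 0, "z": 0, "spin": 0}]}}

```text
clock: 17.85
position: [0.5149, 0.0339, 0.2687]
tcp_rot: [[0.062, 0.998, 0.001], [0.998, -0.062, -0.0], [-0.0, 0.001, -1.0]]
contact_force: [-0.3, -0.5, -3.0]
width: 0.0213
```

Call:
{"method": "move_arm", "body": {"targets": [{"claw": 0.005, "x": 0, "y": 0, "z": -0.0005, "spin": 0}, {"claw": 0.005, "x": 0, "y": 0, "z": 0, "spin": 0}, {"claw": 0.005, "x": 0, "y": 0, "z": 0, "spin": 0}]}}

```text
clock: 18.15
position: [0.5148, 0.0338, 0.2689]
tcp_rot: [[0.062, 0.998, 0.0], [0.998, -0.062, -0.0], [-0.0, 0.0, -1.0]]
contact_force: [0.9, 0.5, -5.3]
width: 0.0212
```

Call:
{"method": "move_arm", "body": {"targets": [{"claw": 0.005, "x": 0, "y": 0, "z": 0, "spin": 0}, {"claw": 0.005, "x": 0, "y": 0, "z": 0, "spin": 0}, {"claw": 0.005, "x": 0, "y": 0, "z": 0, "spin": 0}, {"claw": 0.005, "x": 0, "y": 0, "z": 0, "spin": 0}]}}

```text
clock: 18.55
position: [0.5148, 0.0339, 0.2689]
tcp_rot: [[0.062, 0.998, 0.0], [0.998, -0.062, -0.0], [-0.0, 0.0, -1.0]]
contact_force: [1.5, -0.7, -6.6]
width: 0.0213
```

Call:
{"method": "move_arm", "body": {"targets": [{"claw": 0.005, "x": 0, "y": 0, "z": 0, "spin": 0}, {"claw": 0.005, "x": 0, "y": 0, "z": 0, "spin": 0}, {"claw": 0.005, "x": 0, "y": 0, "z": 0, "spin": 0}, {"claw": 0.005, "x": 0, "y": 0, "z": 0, "spin": 0}]}}

```text
clock: 18.95
position: [0.5148, 0.0339, 0.269]
tcp_rot: [[0.062, 0.998, -0.0], [0.998, -0.062, -0.0], [-0.0, -0.0, -1.0]]
contact_force: [0.9, -0.6, -6.4]
width: 0.0213
```

Call:
{"method": "move_arm", "body": {"targets": [{"claw": 0.005, "x": 0, "y": 0, "z": 0.003, "spin": 0}, {"claw": 0.005, "x": 0, "y": 0, "z": 0.005, "spin": 0}, {"claw": 0.005, "x": 0, "y": 0, "z": 0.005, "spin": 0}, {"claw": 0.005, "x": 0, "y": 0, "z": 0.004, "spin": 0}, {"claw": 0.005, "x": 0, "y": 0, "z": 0.003, "spin": 0}, {"claw": 0.005, "x": 0, "y": 0, "z": 0.003, "spin": 0}, {"claw": 0.005, "x": 0, "y": 0, "z": 0.003, "spin": 0}, {"claw": 0.005, "x": 0, "y": 0, "z": 0.003, "spin": 0}]}}

```text
clock: 19.75
position: [0.5147, 0.0339, 0.24]
tcp_rot: [[0.062, 0.998, 0.0], [0.998, -0.062, -0.0], [-0.0, 0.0, -1.0]]
contact_force: [-1.5, 0.5, 0.6]
width: 0.0213
```

Call:
{"method": "move_arm", "body": {"targets": [{"claw": 0.005, "x": 0, "y": 0, "z": 0.002, "spin": 0}, {"claw": 0.005, "x": 0, "y": 0, "z": 0.001, "spin": 0}, {"claw": 0.005, "x": 0, "y": 0, "z": 0, "spin": 0}, {"claw": 0.005, "x": 0, "y": 0, "z": 0, "spin": 0}, {"claw": 0.005, "x": 0, "y": 0, "z": 0, "spin": 0}]}}

```text
clock: 20.25
position: [0.5148, 0.0339, 0.2371]
tcp_rot: [[0.062, 0.998, 0.0], [0.998, -0.062, -0.0], [-0.0, 0.0, -1.0]]
contact_force: [-2.8, -0.5, -0.0]
width: 0.0213
```

```bash
python3 - <<'E'
from h import *
delta([.5137,.036,.2365]); pins("side"); pins("top"); s=arm.read_state(); print(s["contact_force"],s["wrist_torque"])
E
```

```text
t20.25 pos [0.5148 0.0339 0.2371] yaw_y -3.55 F [-2.82 -0.55 -0.05] w 0.0213 j6 -0.1 -> tool [ 0.002  -0.0012  0.0006]
   side front 28 ztop 0.2023 xc 0.0012
   disc z 0.1739..0.2036
   top front 76 ztop 0.1959 xc -0.0005
   top stub 30 ztop 0.1950 xc 0.0000
   disc z 0.1780..0.2053
[-2.69781748  0.82679118 -0.17109805] [0.04619705 0.50341178 0.03919698]
```

Call:
{"method": "move_arm", "body": {"targets": [{"claw": 0.005, "x": 0, "y": -0.0006, "z": 0, "spin": 0}, {"claw": 0.005, "x": 0, "y": 0, "z": 0, "spin": 0}, {"claw": 0.005, "x": 0, "y": 0, "z": 0, "spin": 0}]}}

```text
clock: 20.65
position: [0.5145, 0.0339, 0.2372]
tcp_rot: [[0.062, 0.998, 0.001], [0.998, -0.062, -0.0], [-0.0, 0.001, -1.0]]
contact_force: [0.6, -0.1, -0.5]
width: 0.0214
```

```bash
python3 - <<'E'
from h import *
for i in range(3): delta([.5137,.036,.2365]); snap("side")
E
```

```text
t20.65 pos [0.5145 0.0339 0.2372] yaw_y -3.56 F [ 0.58 -0.08 -0.54] w 0.0214 j6 -0.1 -> tool [ 0.0021 -0.001   0.0007]
t20.70 pos [0.5145 0.0339 0.2372] yaw_y -3.55 F [ 1.29  0.85 -0.38] w 0.0211 j6 -0.1 -> tool [ 0.0021 -0.001   0.0007]
t20.75 pos [0.5145 0.0339 0.2372] yaw_y -3.56 F [1.36 0.19 0.1 ] w 0.0211 j6 -0.1 -> tool [ 0.0021 -0.0009  0.0007]
```

The forces are near zero, so I'll open slowly.

Call:
{"method": "move_arm", "body": {"targets": [{"claw": 0.024, "x": 0, "y": 0, "z": 0, "spin": 0}, {"claw": 0.028, "x": 0, "y": 0, "z": 0, "spin": 0}, {"claw": 0.033, "x": 0, "y": 0, "z": 0, "spin": 0}, {"claw": 0.04, "x": 0, "y": 0, "z": 0, "spin": 0}, {"claw": 0.05, "x": 0, "y": 0, "z": 0, "spin": 0}, {"claw": 0.06, "x": 0, "y": 0, "z": 0, "spin": 0}, {"claw": 0.07, "x": 0, "y": 0, "z": 0, "spin": 0}, {"claw": 0.07, "x": 0, "y": 0, "z": 0, "spin": 0}]}}

```text
clock: 21.6
position: [0.5142, 0.0339, 0.237]
tcp_rot: [[0.062, 0.998, -0.0], [0.998, -0.062, -0.0], [-0.0, -0.0, -1.0]]
contact_force: [-0.9, -0.8, 0.5]
width: 0.0698
```

```bash
python3 - <<'E'
from h import *
delta([.5137,.036,.34]); pins("side"); pins("top")
d=snap("side"); u,v=map(int,proj(d,np.array([.5137,.036,.17]))); save(cv2.resize(d["color"][v-70:v+50,u-80:u+80],None,fx=4.8,fy=4.8,interpolation=2),"open.png")
E
```

```text
t21.60 pos [0.5142 0.0339 0.237 ] yaw_y -3.55 F [-0.87 -0.8   0.48] w 0.0698 j6 -0.1 -> tool [ 0.002  -0.0006 -0.103 ]
   side front 24 ztop 0.1988 xc 0.0009
   disc z 0.1758..0.2053
   top front 75 ztop 0.1968 xc -0.0004
   top stub 31 ztop 0.1969 xc -0.0003
   disc z 0.1765..0.2066
```

View pics/open.png

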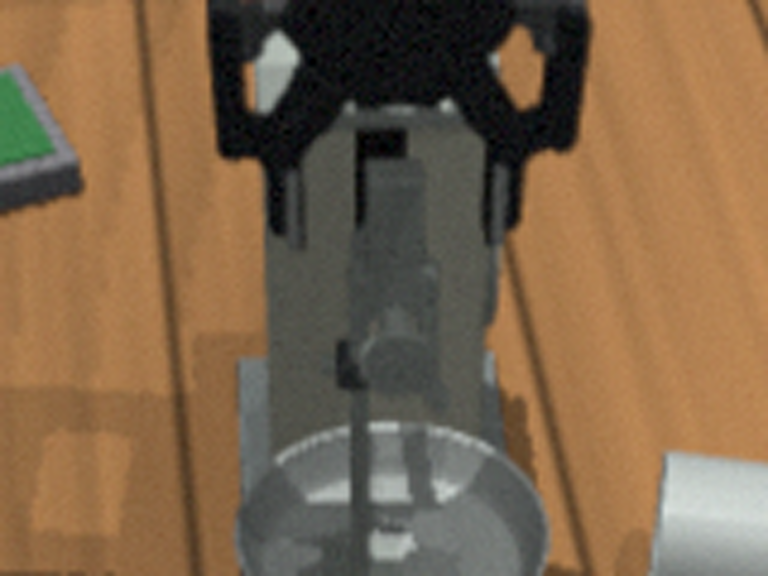

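The pan hangs upright between the open fingers: tab at (392,210), pin inside the hook at (400,360). I'll retreat straight up.

Call:
{"method": "move_arm", "body": {"targets": [{"claw": 0.07, "x": 0, "y": 0, "z": -0.01, "spin": 0}, {"claw": 0.07, "x": 0, "y": 0, "z": -0.02, "spin": 0}, {"claw": 0.07, "x": 0, "y": 0, "z": -0.03, "spin": 0}, {"claw": 0.07, "x": 0, "y": 0, "z": -0.03, "spin": 0}, {"claw": 0.07, "x": 0, "y": 0, "z": -0.02, "spin": 0}, {"claw": 0.07, "x": 0, "y": -0.03, "z": 0, "spin": 0}, {"claw": 0.07, "x": 0, "y": -0.04, "z": 0, "spin": 0}, {"claw": 0.07, "x": 0, "y": -0.04, "z": 0, "spin": 0}]}}

```text
clock: 22.55
position: [0.403, 0.0408, 0.3475]
tcp_rot: [[0.062, 0.998, 0.001], [0.998, -0.062, -0.0], [-0.0, 0.001, -1.0]]
contact_force: [0.2, 0.2, -0.0]
width: 0.0697
```

Call:
{"method": "move_arm", "body": {"targets": [{"claw": 0.07, "x": 0, "y": -0.03, "z": 0, "spin": 0}, {"claw": 0.07, "x": 0, "y": 0, "z": 0, "spin": 0}, {"claw": 0.07, "x": 0, "y": 0, "z": 0, "spin": 0}, {"claw": 0.07, "x": 0, "y": 0, "z": 0, "spin": 0}, {"claw": 0.07, "x": 0, "y": 0, "z": 0, "spin": 0}, {"claw": 0.07, "x": 0, "y": 0, "z": 0, "spin": 0}, {"claw": 0.07, "x": 0, "y": 0, "z": 0, "spin": 0}, {"claw": 0.07, "x": 0, "y": 0, "z": 0, "spin": 0}]}}

```text
clock: 23.35
position: [0.3746, 0.0426, 0.3469]
tcp_rot: [[0.062, 0.998, -0.0], [0.998, -0.062, 0.0], [0.0, -0.0, -1.0]]
contact_force: [0.7, 0.9, -0.6]
width: 0.0704
```

```bash
python3 - <<'E'
from h import *
np.set_printoptions(precision=4,suppress=True)
delta([.5137,.036,.34])
for i in range(2):
    pins("side"); pins("top")
    d=snap("top"); p=cloud(d).reshape(-1,3); r=np.hypot(p[:,0]-.5137,p[:,1]-.036)
    m=(r<.08)&(r>.06)&(p[:,2]>.055)&(p[:,2]<.075)
    A=np.c_[2*p[m,:2],np.ones(m.sum())];k=np.linalg.lstsq(A,(p[m,:2]**2).sum(1),rcond=None)[0]
    print("rim c",k[:2],"slopes",np.linalg.lstsq(np.c_[p[m,:2]-[.5137,.036],np.ones(m.sum())],p[m,2],rcond=None)[0])
    m=(r<.03)&(p[:,2]>.24)&(p[:,2]<.275); print("tab top",p[m].mean(0))
for n in("top","side"):
    a=dict(np.load(n+"0.npz"))["color"]; b=snap(n)["color"]; save(np.hstack([cv2.resize(a,(400,300)),cv2.resize(b,(400,300))]) if n=="top" else b,n+"end.png")
E
```

```text
t23.35 pos [0.3746 0.0426 0.3469] yaw_y -3.55 F [ 0.67  0.86 -0.64] w 0.0704 j6 -0.14 -> tool [0.0021 0.1392 0.0069]
   side front 30 ztop 0.2032 xc 0.0012
   disc z 0.1766..0.2054
   top front 75 ztop 0.1963 xc -0.0003
   top back 48 ztop 0.1959 xc -0.0007
   top stub 142 ztop 0.1964 xc -0.0003
   disc z 0.1760..0.2055
rim c [0.5143 0.0333] slopes [-0.0029 -0.0077  0.0624]
tab top [0.5118 0.0323 0.2546]
   side front 26 ztop 0.1964 xc 0.0022
   disc z 0.1763..0.2054
   top front 77 ztop 0.1961 xc -0.0005
   top back 49 ztop 0.1970 xc -0.0007
   top stub 143 ztop 0.1969 xc -0.0002
   disc z 0.1777..0.2062
rim c [0.5144 0.0334] slopes [-0.0003 -0.0077  0.0622]
tab top [0.5115 0.0323 0.2547]
```

View pics/sideend.png

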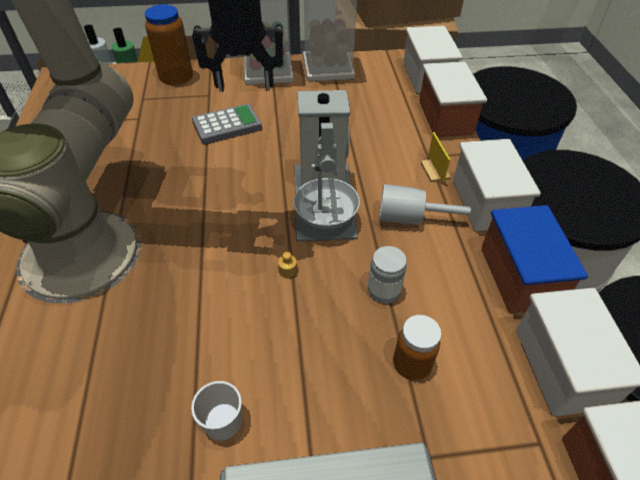

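View pics/topend.png

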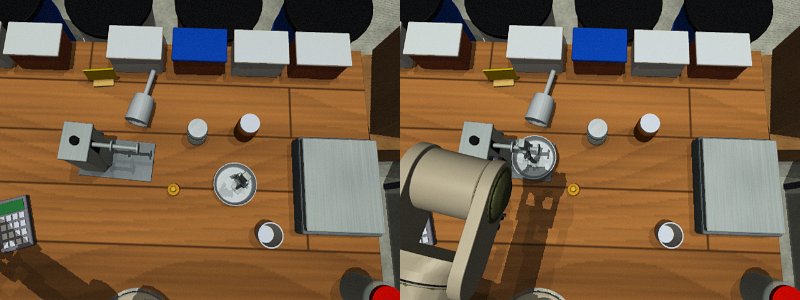

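The pan hangs still and upright with the pin sunk about 10 mm. The other objects stand where they stood, and the arm is clear.

```bash
python3 -c "
from rig import arm
print(arm.job_done())"
```

```text
the job is handed in; nothing more can be done
None
```

The pan is hanging from the scale's pin, locked on by its latch, and the job is handed in after about 24 s of robot time. I took the pan by its tab and turned it in line with the pin. I brought the nose in over the pin and pushed down slowly.

- **Latch in:** the latch let the pin in with the scale sunk at most about 25–30 mm, short of the 42 mm overload mark. The 24 mm before it gave is measured; the rest is an estimate.
- **Pull test:** on lifting, the latch caught the pin about 21 mm from the seat. The pull first overshot to about 14 N, so for roughly 1 s it was not light, though still under the 18 N limit. I eased it off and then held a steady 2–3 N for about 0.8 s.
- **Letting go:** I lowered the pan until the gripper felt almost no load, then opened the fingers and backed away.

**Last checks:**
- The pin is sunk about 10 mm, which fits a pan weight of roughly 3.6 N.
- The dish rim is level to within 0.5°, and two measurements in a row were the same, so the pan is still.
- In both cameras the other objects stand where they were.
- The front disc hid the latch flap after it let the pin in, so the pull test is the evidence that it shut.
- A few side-camera readings of the pin top were 2–6 mm higher than the top camera's, probably stray points on the hook. The disc heights agreed in both cameras.

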